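# Release the dried note pad from its ratchet press

### The job

Two small glue presses stand on the desk; the glue on the block of white note paper has dried, so open its press: flip its red pawl up and right over so that it stays open, then draw the toothed bar all the way back toward you by its black grip. Leave the note paper lying in its press, and leave the other press, with the yellow carton, shut.

Things in the scene. Friction and masses are not known exactly. Their poses are not given: they have to be found in the camera images.
- pad_press: glue press holding the white note paper; blue base plate 100 mm wide, 8 mm thick, fixed. Origin on the desk under the pawl's pivot; x along the bar from the grip (near the robot) to the jaw and paper, z up. Pivot 50 mm above the origin, along y, between aluminium cheeks (x -20 to 20 mm, 31 mm wide over the pin heads, 58 mm high). Moving jaw 84 mm wide, 47 mm high, starts at x 77 mm
- pad_pawl (a joint): angle of the red pawl of that press, rad: 0 = down, its nose in the teeth (the bar cannot then be drawn back); it turns up about the pivot and over toward the robot, to a stop at 1.95. It has no spring and weighs about 50 g: let go below about 1.3 it falls back to 0, beyond about 1.5 it falls open against the stop and stays
- pad_knob (a point): centre of the red cross knob on the nose end of that pawl: a cylinder of diameter 16 mm and length 26 mm along the press's y, 48 mm from the pivot. With the pawl down it stands 46 mm beyond the pivot (+x) and 63 mm above the desk, with free space on both sides for fingers that pinch its two ends; the knob's flat ends can turn between the fingers
- pad_bar (a joint): how far the toothed bar of that press has been drawn back (toward the press's -x), m: 0 = clamped, 0.05 = stop, fully back. With the pawl up it slides against about 2 N and stays where it is left
- pad_grip (a point): grip point of the upright black grip at the near end of that bar: a tab 12 mm along x, 24 mm along y, from 22 to 68 mm above the desk; the point is on its centreline, 54 mm above the desk, and moves with the bar (95 mm from the pivot toward -x when clamped). Axes as the press's
- note_pad: the block of white note paper in a black tray, 94 x 112 x 34 mm, loose on the press's base plate between the moving jaw and the fixed fence; origin at the centre of its underside
- carton_pawl (a joint): angle of the red pawl of the other press, alike in build, which holds the yellow carton (55 x 150 x 40 mm) and must stay shut; 0 = down, rad
- carton_bar (a joint): how far the bar of that other press has been drawn back, m; 0 = clamped
Things that resemble listed ones, but are neither listed nor needed, are in the scene too. There is more than one size of the note_pad; the one meant has the size given above.

How it is judged (in metres and radians):
On the way, in this order (a step that is already met when the one before it is completed fails the run):
1. the pawl of the note paper's press is flipped up and over (beyond 1.45 rad) while its bar is still clamped (value of joint pad_pawl above 1.45 rad and value of joint pad_bar below 0.01 m), for 0.2 s.
2. its bar is drawn back at least 40 of its 50 mm (value of joint pad_bar above 0.04 m), for 0.2 s.
At the end, for the whole second after the job is handed in: The bar of the note paper's press is at least 40 mm back (of 50), its pawl rests open (beyond 1.45 rad), the note paper lies flat within 25 mm of where it lay and is at rest, and the carton's press is still shut (pawl below 0.3 rad, bar within 6 mm) (value of joint pad_bar above 0.04 m and value of joint pad_pawl above 1.45 rad and distance of note_pad from where it was at the start of the episode below 0.025 m and angle between note_pad's own z axis and vertical below 0.17 rad and linear speed of note_pad below 0.02 m/s and value of joint carton_pawl below 0.3 rad and value of joint carton_bar below 0.006 m); the robot touches nothing.
It fails at once if the press with the yellow carton is opened (value of joint carton_pawl above 0.6 rad or value of joint carton_bar above 0.01 m).
It also fails if it takes over 43 s, if anything falls off the work surface, if the arm or the gripper's body presses on something with over 40 N, if the wrist force passes 120 N, or if a joint passes its speed limit or range.

### The arm

A 6-joint arm with a two-finger parallel gripper is mounted at the origin on a cart in front of the work surface, level with it; the furniture and walls round the work are solid. World frame = base frame: x ahead of the robot, y to its left, z up, the work surface at z = 0. Lengths are in mm, angles in rad, forces in N, time in s.
With the tool pointing down it reaches from about 350 to 875 mm from the base axis. Payload 4.2 kg.
Tool frame: the origin (TCP) lies midway between the tips of the shut fingers; the grasp point (between the pads) lies 19 mm behind it; z points along the fingers, y is the line along which they close (so a half turn about z gives the same grasp; the last joint's range is limited). The gripper opens to 85 mm and grips with 20 to 120 N. Pads are 22 mm wide; open, the fingers measure 114 mm over their backs; the gripper's body (76 mm by 85 mm) begins 54 mm behind the grasp point. The pads swing forward as they close: fully open they stand 13 mm farther back than shut.
Start: joints at [0.259, 0.385, 0.008, 0, -1.194, -0.259], TCP at [624.979, 0.025, 231.312] pointing down, gripper open.
Joint ranges: [-3.14, 3.14], [-1.21, 2.06], [-1.07, 1.41], [-3.16, 2.05], [-2.99, -0.16], [-3.1, 3.1]. Speed limits (rad/s): [2.79, 2.79, 3.14, 3.14, 3.14, 3.14].

### API

Orientations are given as a unit quaternion [x, y, z, w].
In Python, from bench import read_state, get_image, job_done gives the robot as it stands.
- The arm moves only by the shell command python3 -m jog 'ROWS'. ROWS is JSON, a list of rows, each a list of 3 entries, a list of its own where there are three numbers: the shift along the world's x, y, z scaled (see below), then the turn, a rotation vector about the world's x, y, z scaled (see below), then the gripper's target within -1 to 1 (shut at 1, half-way at 0, fully open at -1). In form: [[[x, y, z], [wx, wy, wz], claw], ...]. A call has 1 to 20 rows; each row is the pose to reach, as a shift and turn from the pose commanded when the call began; what a row does not reach only later rows make up. The controller multiplies each number of a shift by 10 cm and each number of a turn by 120 degrees. A row lasts 1/10 s, in which the tool goes at most 50 mm and 8.59 degrees, less where a joint would pass 70% of its speed; a pose out of reach is approached as far as the arm can. A call with a number of a shift or a turn outside -1 to 1 is refused whole. A call with a gripper value outside its range is refused whole. The fingers move at their own pace and stop on an object; the grip force is fixed at half the most. Time passes only in rows, so rows that repeat a pose let the fingers close. It gives the time, the measured TCP pose, the force, the opening and the grip force at its end, in the units of the state.
- read_state(): the state, without advancing time (a new reading comes with each control period).
- get_image(name): name is "scene" or "side" or "wrist"; returns a dict with "frame" (384x512x3 uint8, red, green, blue), "range_z" (384x512 float32, mm along the optical axis (not along the pixel's ray), 0 where there is no reading), "fx", "fy", "cx", "cy" (pixels), "distortion" ([k1, k2, p1, p2, k3] as OpenCV has them; the pictures are not rectified), "R" (3x3) and "t" (3): a world point X has camera coordinates R X + t. Camera axes: x right, y down, z forward; pixel columns grow to the right and rows downward; lengths in mm; the calibration is good to about 2 mm. A picture is of the moment at which its call begins.
- job_done(): hands the job in; it is judged then, once.
The state is a dict: "clock": time; "joints": joint angles; "joint_vel": joint speeds; "joint_efforts": joint torques, N m; "position": TCP position; "ee_rot": TCP orientation; "contact_force": force on the tool from outside, world axes, zero at the start; "wrist_torque": the same for the moment, N m; "gripper_width": finger opening in mm; "grasp_force": force on a finger pad.
Only numpy, scipy, OpenCV 4.12 (cv2) and the standard library are available. Lean on these libraries where they do the work, as an engineer would, in place of code of your own. Each camera call takes 0.05 s, during which the arm holds its last target. There are 200 camera calls.

## Working session

There is one attempt and no reset: what is moved stays moved. The work goes in short steps, Python scripts to look and compute and a shell command to move; the robot and the scene stay as the last step left them, time stands still between calls to the robot, and variables do not carry over. Pictures are saved under pics/ and viewed, at most 10 in all, crops included, and the job is handed in when it is done.

```bash
mkdir -p pics; cat > h.py <<'E'
import numpy as np,cv2
from bench import *
def cast(im,uv,z):
    K=np.array([[im['fx'],0,im['cx']],[0,im['fy'],im['cy']],[0,0,1]])
    n=cv2.undistortPoints(np.array(uv,float).reshape(-1,1,2),K,np.array(im['distortion'],float)).reshape(-1,2)
    R=np.array(im['R']);t=np.array(im['t']);c=-R.T@t
    d=np.c_[n,np.ones(len(n))]@R
    return c+d*((z-c[2])/d[:,2])[:,None]
def cloud(im):
    v,u=np.mgrid[:384,:512]
    K=np.array([[im['fx'],0,im['cx']],[0,im['fy'],im['cy']],[0,0,1]])
    n=cv2.undistortPoints(np.c_[u.ravel(),v.ravel()].astype(float).reshape(-1,1,2),K,np.array(im['distortion'],float)).reshape(-1,2)
    z=im['range_z'].ravel()
    P=(np.c_[n,np.ones(len(n))]*z[:,None]-np.array(im['t']))@np.array(im['R'])
    P[z==0]=np.nan
    return P.reshape(384,512,3)
E
python3 - <<'E'
from h import *
import pickle
a={n:get_image(n) for n in("scene","side","wrist")}
pickle.dump(a,open('a.pkl','wb'))
for n in a: cv2.imwrite(f'pics/{n}0.png',a[n]['frame'][:,:,::-1])
for n in a:
    hsv=cv2.cvtColor(a[n]['frame'],cv2.COLOR_RGB2HSV); P=cloud(a[n])
    m=(((hsv[...,0]<8)|(hsv[...,0]>172))&(hsv[...,1]>130)&(hsv[...,2]>70)).astype('uint8')
    k,l,s,c=cv2.connectedComponentsWithStats(m)
    for i in range(1,k):
        if s[i,4]>25:
            p=P[l==i]; print(n,'red',s[i],c[i].round(),np.nanmedian(p,0).round(),np.nanmin(p,0).round(),np.nanmax(p,0).round())
E
```

```text
scene red [231 159  23  17 114] [244. 166.] [656.  48.  60.] [612.  37.  50.] [669.  60.  73.]
scene red [116 171  18   5  50] [125. 173.] [447. 284.   8.] [431. 263.   4.] [461. 306.  13.]
scene red [279 213  30  22 190] [296. 223.] [ 606. -181.   62.] [ 561. -196.   38.] [ 648. -155.   73.]
scene red [442 231  36  39 859] [458. 248.] [ 804. -423.   45.] [ 687. -488. -308.] [1305. -274.  126.]
scene red [429 277  16  16 113] [436. 285.] [ 655. -463.   77.] [ 651. -473.   61.] [ 665. -449.   89.]
side red [379  44  23  53 748] [391.  69.] [  214. -2136.  -390.] [  172. -2207.  -555.] [  267. -2098.  -258.]
side red [398  50  10  46 117] [403.  69.] [  146. -2146.  -377.] [  130. -2188.  -559.] [  156. -2118.  -289.]
side red [187 119  26  24 369] [200. 132.] [ 805. -396.   32.] [ 667. -512.    2.] [853.  10. 276.]
side red [254 167  26  14 120] [263. 175.] [ 604. -176.   62.] [ 561. -302.   -1.] [ 626. -165.   71.]
side red [200 230  33  15 201] [213. 239.] [653.  53.  57.] [610. -18.  -1.] [667.  67.  73.]
wrist red [215 211  57  27 759] [238. 221.] [653.  49.  58.] [610.  38.  34.] [668.  64.  73.]
```

View pics/scene0.png

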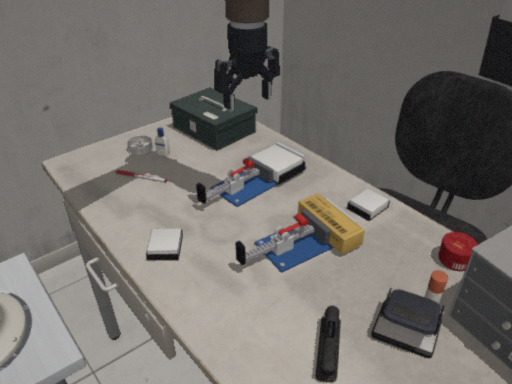

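View pics/wrist0.png

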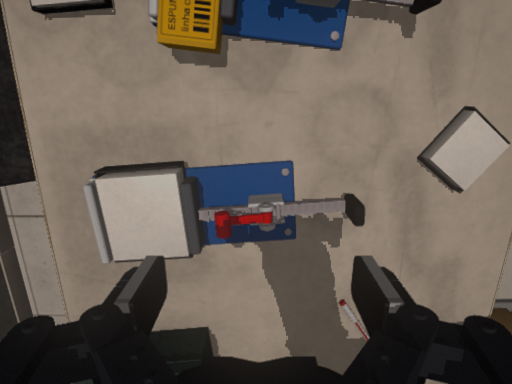

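View pics/side0.png

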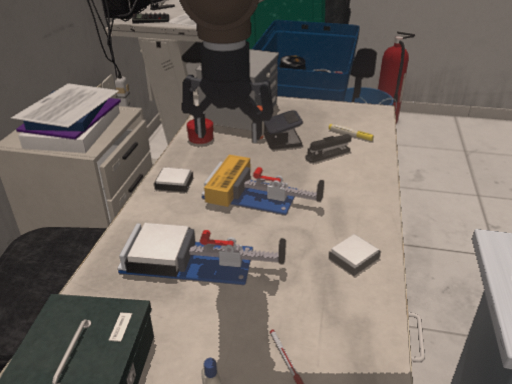

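The scene picture shows the press with the white paper (red pawl at scene 244,166, wrist 238,221, side 213,239).

Things that could be taken for it:
- Carton press pawl at scene (296,223), a lookalike next to the yellow carton.
- Loose small pads at scene (165,243) and (369,203).
- Red pen at (140,175).
- Red tin at (458,248).

I choose the pawl at (244,166), whose press holds the large white block.

```bash
python3 - <<'E'
from h import *
import pickle
a=pickle.load(open('a.pkl','rb'))
w=a['wrist'];P=cloud(w);hsv=cv2.cvtColor(w['frame'],cv2.COLOR_RGB2HSV)
v,u=np.mgrid[:384,:512]
# plate
m=((abs(hsv[...,0].astype(int)-110)<14)&(hsv[...,1]>120)&(v>140)&(v<260)).astype('uint8')
c=np.vstack([x for x in cv2.findContours(m,0,2)[0] if cv2.contourArea(x)>60])
r=cv2.boxPoints(cv2.minAreaRect(c)); print('plate px',r.round().tolist());q=cast(w,r,8);print(q.round(1)); print([np.linalg.norm(q[i]-q[i-1]).round(1) for i in range(4)])
for i in range(4):
    d=q[i]-q[i-1];print('ang',np.degrees(np.arctan2(d[1],d[0])).round(2))
# knob: red, left part
red=((hsv[...,0]<8)|(hsv[...,0]>172))&(hsv[...,1]>130)&(hsv[...,2]>70)&(v>205)&(v<245)&(u<290)
for lo,hi in((215,231),(240,272)):
    k=red&(u>=lo)&(u<hi); ys,xs=np.nonzero(k); bb=[[xs.mean(),ys.mean()],[xs.min(),ys.min()],[xs.max(),ys.max()]]
    print('red',bb,cast(w,bb,66).round(1).tolist(),np.nanmax(P[k],0).round(1),np.nanmedian(P[k],0))
g=(hsv[...,2]<60)&(u>335)&(u<372)&(v>185)&(v<235)
pg=P[g&(P[...,2]>15)];print('grip',np.nanmin(pg,0),np.nanmax(pg,0),np.nanmedian(pg,0))
top=pg[pg[:,2]>62];print(len(top),top.mean(0) if len(top) else 0, np.ptp(top,0))
# paper
wh=((hsv[...,1]<40)&(hsv[...,2]>130)&(u>85)&(u<200)&(v>160)&(v<265)&(P[...,2]>35)).astype('uint8')
rr=cv2.minAreaRect(max(cv2.findContours(wh,0,2)[0],key=cv2.contourArea));q=cast(w,cv2.boxPoints(rr),42);print('paper',q.round(1).tolist(),[np.linalg.norm(q[i]-q[i-1]).round(1) for i in range(2)])
# bar: points z 20..50 left of grip
b=(u>285)&(u<340)&(v>190)&(v<225)&(P[...,2]>18)
pb=P[b];print('bar',len(pb),pb.mean(0),cv2.fitLine(pb[:,:2].astype('f4'),2,0,.01,.01).ravel())
cv2.imwrite('pics/crop.png',cv2.resize(w['frame'][140:290,80:380,::-1],None,fx=2.6,fy=2.6,interpolation=2))
E
```

```text
plate px [[185.0, 168.0], [292.0, 161.0], [297.0, 237.0], [191.0, 245.0]]
[[708.4   5.4   8. ]
 [585.6  -3.1   8. ]
 [576.   93.4   8. ]
 [708.6 103.4   8. ]]
[np.float64(98.0), np.float64(123.1), np.float64(97.0), np.float64(133.0)]
ang -90.13
ang -176.03
ang 95.68
ang 4.31
red [[np.float64(222.59785522788204), np.float64(223.8230563002681)], [np.int64(215), np.int64(211)], [np.int64(230), np.int64(237)]] [[660.7, 50.9, 66.0], [668.0, 36.8, 66.0], [653.5, 65.8, 66.0]] [668.3  64.1  72.8] [660.10335315  49.22480258  69.98105092]
red [[np.float64(256.28338762214986), np.float64(218.19218241042344)], [np.int64(240), np.int64(212)], [np.int64(271), np.int64(224)]] [[626.0, 44.7, 66.0], [642.6, 37.9, 66.0], [610.8, 51.1, 66.0]] [643.4  55.1  58.1] [625.29582071  48.4914152   56.2254415 ]
grip [516.21575337  29.59273137  26.69192963] [527.35787389  51.47593698  70.12369588] [524.44520674  37.11067884  62.34999004]
227 [522.26684417  40.07746305  67.35267434] [11.03682764 21.50657797  7.8481895 ]
paper [[798.3, 9.5, 42.0], [707.4, 0.5, 42.0], [705.2, 99.7, 42.0], [804.4, 111.1, 42.0]] [np.float64(101.8), np.float64(91.3)]
bar 737 [563.08876402  43.66490656  34.35879869] [9.9700260e-01 7.7368319e-02 5.6308875e+02 4.3664906e+01]
```

View pics/crop.png

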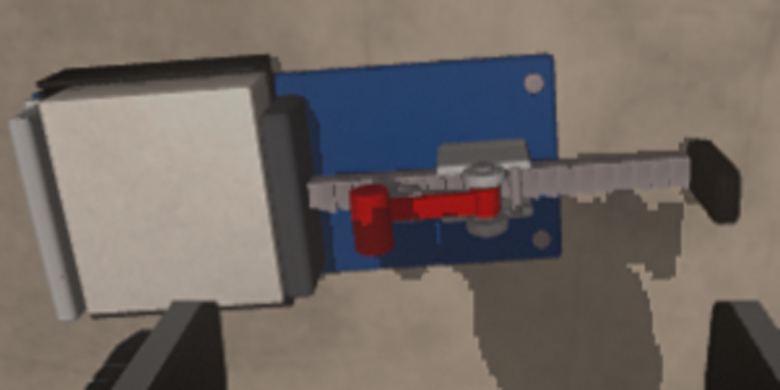

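The crop shows the knob at wrist (223,224), the pawl's pivot end near (268,217) and the grip at (354,209). The press holds the large paper block, so the choice is right. Knob to grip measures 139 mm against 141 expected, and the bar, plate and paper agree on a yaw of 4.3°. I'll move above the knob.

```bash
python3 -m jog '[[[0.36,0.51,0],[0,0,-0.714],0],[[0.36,0.51,-0.2],[0,0,-0.714],0],[[0.36,0.51,-0.4],[0,0,-0.714],0],[[0.36,0.51,-0.6],[0,0,-0.714],0],[[0.36,0.51,-0.9],[0,0,-0.714],0],[[0.36,0.51,-0.9],[0,0,-0.714],0],[[0.36,0.51,-0.9],[0,0,-0.714],0],[[0.36,0.51,-0.9],[0,0,-0.714],0],[[0.36,0.51,-0.9],[0,0,-0.714],0],[[0.36,0.51,-0.9],[0,0,-0.714],0],[[0.36,0.51,-0.9],[0,0,-0.714],0],[[0.36,0.51,-0.9],[0,0,-0.714],0],[[0.36,0.51,-0.9],[0,0,-0.714],0]]'
python3 - <<'E'
from h import *
from scipy.spatial.transform import Rotation as Ro
s=read_state();print(Ro.from_quat(s['ee_rot']).as_matrix().round(3),s['gripper_width'],s['joints'])
im=get_image('wrist');hsv=cv2.cvtColor(im['frame'],cv2.COLOR_RGB2HSV);P=cloud(im)
red=((hsv[...,0]<8)|(hsv[...,0]>172))&(hsv[...,1]>130)&(hsv[...,2]>70)
k=red&(P[...,2]>64)&(abs(P[...,1]-50)<60);p=P[k];print(k.sum(),p.min(0),p.max(0),np.median(p,0))
cv2.imwrite('pics/w1.png',im['frame'][:,:,::-1])
E
```

```text
clock: 1.45
position: [660.9, 51.0, 141.2]
ee_rot: [-0.039, 0.999, -0.0, -0.0]
contact_force: [0.0, -0.9, 0.0]
gripper_width: 42.9
grasp_force: 0.0
[[-0.997 -0.077 -0.   ]
 [-0.077  0.997 -0.   ]
 [ 0.    -0.    -1.   ]] 42.94334506990757 [ 3.20514536e-01  5.17007023e-01 -1.18092505e-02 -6.61525030e-05
 -1.04226714e+00 -1.81379987e+00]
711 [652.87037324  39.48649563  64.01883572] [667.84436679  65.23735654  73.55828608] [659.08175943  52.23068032  70.33672846]
```

View pics/w1.png

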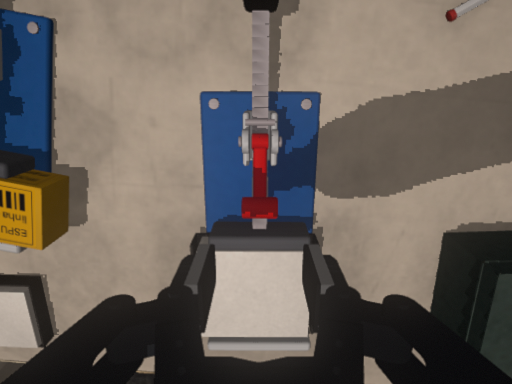

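The knob at (260,207) is centred between the fingers and measures x 660, y 52, top at about 71. I'll descend and pinch it.

```bash
python3 -m jog '[[[0,0.01,-0.3],[0,0,0],0],[[0,0.01,-0.55],[0,0,0],0],[[0,0.01,-0.75],[0,0,0],0],[[0,0.01,-0.88],[0,0,0],0],[[0,0.01,-0.97],[0,0,0],0],[[0,0.01,-0.97],[0,0,0],0],[[0,0.01,-0.97],[0,0,0],1],[[0,0.01,-0.97],[0,0,0],1],[[0,0.01,-0.97],[0,0,0],1],[[0,0.01,-0.97],[0,0,0],1],[[0,0.01,-0.97],[0,0,0],1],[[0,0.01,-0.97],[0,0,0],1]]'
```

```text
clock: 2.7
position: [661.8, 51.8, 45.4]
ee_rot: [-0.038, 0.999, -0.0, 0.001]
contact_force: [0.5, -3.6, 3.9]
gripper_width: 24.5
grasp_force: 59.3
```

```bash
python3 -m jog '[[[-0.023,-0.002,0.064],[0,0,0],1],[[-0.054,-0.004,0.123],[0,0,0],1],[[-0.093,-0.007,0.177],[0,0,0],1],[[-0.14,-0.011,0.226],[0,0,0],1],[[-0.192,-0.015,0.267],[0,0,0],1],[[-0.25,-0.019,0.301],[0,0,0],1],[[-0.312,-0.024,0.326],[0,0,0],1],[[-0.377,-0.029,0.342],[0,0,0],1],[[-0.444,-0.034,0.35],[0,0,0],1],[[-0.511,-0.039,0.348],[0,0,0],1],[[-0.576,-0.044,0.336],[0,0,0],1],[[-0.64,-0.048,0.316],[0,0,0],1],[[-0.64,-0.048,0.316],[0,0,0],1],[[-0.64,-0.048,0.316],[0,0,0],1]]'
python3 - <<'E'
from h import *
im=get_image('side');cv2.imwrite('pics/s2.png',cv2.resize(im['frame'][130:300,100:320,::-1],None,fx=3,fy=3))
E
```

```text
clock: 4.1
position: [599.4, 47.2, 78.4]
ee_rot: [-0.039, 0.999, -0.0, 0.003]
contact_force: [2.5, -4.2, 7.9]
gripper_width: 23.3
grasp_force: 58.2
```

View pics/s2.png

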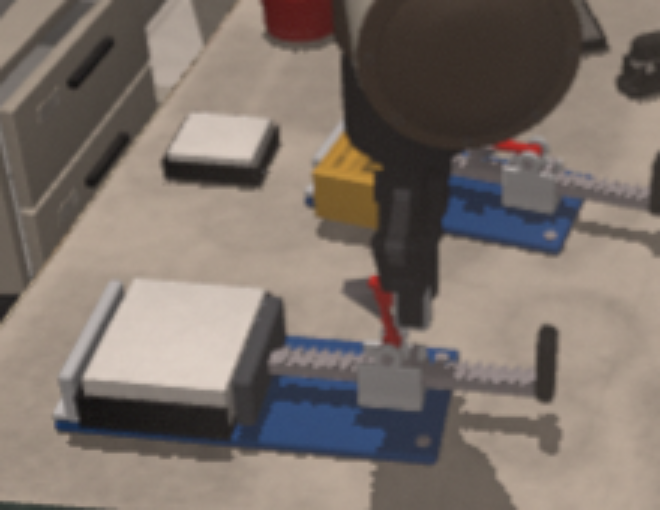

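The red pawl at crop (385,305) seems to lean toward the jaw, left of the fingertip at (415,310). I need to measure it.

```bash
python3 - <<'E'
from h import *
for n in('side','scene','wrist'):
    im=get_image(n);hsv=cv2.cvtColor(im['frame'],cv2.COLOR_RGB2HSV);P=cloud(im)
    red=((hsv[...,0]<8)|(hsv[...,0]>172))&(hsv[...,1]>130)&(hsv[...,2]>60)
    k=red&(P[...,2]>30)&(abs(P[...,1]-48)<40)&(abs(P[...,0]-620)<80);p=P[k]
    if k.sum():
        p=p[np.argsort(p[:,2])];print(n,k.sum());print(p[::max(1,len(p)//14)].round())
    if n!='side': cv2.imwrite(f'pics/{n}3.png',im['frame'][:,:,::-1])
a=cv2.imread('pics/scene3.png')[60:220,150:330];b=cv2.imread('pics/wrist3.png')[60:384,100:420]
cv2.imwrite('pics/c3.png',np.hstack([cv2.resize(a,(400,356)),cv2.resize(b,(400,356))]))
E
```

```text
side 86
[[612.  46.  52.]
 [615.  54.  58.]
 [612.  51.  61.]
 [615.  54.  65.]
 [616.  55.  71.]
 [615.  53.  74.]
 [617.  51.  81.]
 [612.  60.  94.]
 [615.  62.  97.]
 [619.  62.  99.]
 [617.  60. 100.]
 [621.  54. 101.]
 [636.  59. 279.]
 [633.  66. 293.]
 [632.  67. 306.]]
scene 20
[[610.  49.  52.]
 [612.  52.  52.]
 [611.  47.  53.]
 [614.  47.  55.]
 [612.  48.  55.]
 [612.  52.  55.]
 [615.  48.  56.]
 [613.  49.  57.]
 [614.  43.  59.]
 [612.  48.  60.]
 [614.  47.  60.]
 [615.  51.  60.]
 [616.  45.  60.]
 [615.  43.  64.]
 [613.  44.  65.]
 [616.  45.  66.]
 [614.  45.  66.]
 [619.  37.  98.]
 [619.  35. 101.]
 [619.  36. 103.]]
wrist 2805
[[610.  53.  49.]
 [611.  51.  58.]
 [612.  50.  66.]
 [617.  45.  74.]
 [606.  52.  97.]
 [626.  49. 100.]
 [625.  50. 101.]
 [606.  44. 102.]
 [607.  50. 103.]
 [609.  49. 104.]
 [609.  58. 105.]
 [616.  55. 105.]
 [612.  40. 106.]
 [613.  43. 106.]
 [614.  38. 108.]]
```

View pics/c3.png

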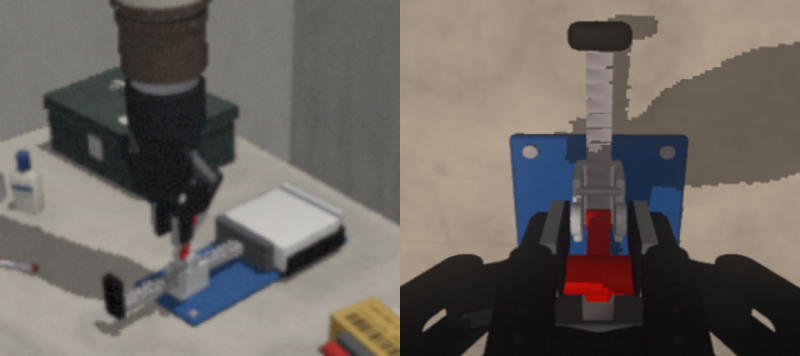

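The wrist view (right half) shows the knob at (600,275) still pinched, at about x 614, z 98, so the pawl is at about 1.25 rad. It has slipped to the pad edges. I'll turn the tool rigidly about the pivot, so the pinch carries the pawl over without more slipping.

```bash
python3 -m jog '[[[-0.031,-0.002,-0.018],[0.004,-0.054,0],1],[[-0.06,-0.005,-0.039],[0.008,-0.108,0],1],[[-0.087,-0.007,-0.063],[0.012,-0.162,0],1],[[-0.11,-0.008,-0.091],[0.016,-0.216,0],1],[[-0.11,-0.008,-0.091],[0.016,-0.216,0],1]]'
python3 - <<'E'
from h import *
for n in('side','wrist'):
    im=get_image(n);hsv=cv2.cvtColor(im['frame'],cv2.COLOR_RGB2HSV);P=cloud(im)
    red=((hsv[...,0]<8)|(hsv[...,0]>172))&(hsv[...,1]>130)&(hsv[...,2]>60)
    k=red&(P[...,2]>30)&(P[...,2]<130)&(abs(P[...,1]-48)<40)&(abs(P[...,0]-620)<80);p=P[k]
    p=p[np.argsort(p[:,2])];print(n,k.sum());print(p[::max(1,len(p)//12)].round().tolist())
E
```

```text
clock: 4.8
position: [595.0, 44.4, 93.5]
ee_rot: [-0.047, 0.98, 0.021, 0.195]
contact_force: [3.0, 26.5, -15.3]
gripper_width: 19.8
grasp_force: 59.3
side 144
[[610.0, 50.0, 53.0], [615.0, 55.0, 61.0], [613.0, 52.0, 71.0], [609.0, 60.0, 90.0], [610.0, 61.0, 97.0], [612.0, 59.0, 100.0], [604.0, 42.0, 101.0], [602.0, 55.0, 102.0], [603.0, 53.0, 103.0], [606.0, 46.0, 104.0], [610.0, 53.0, 104.0], [607.0, 50.0, 105.0]]
wrist 2119
[[612.0, 45.0, 47.0], [614.0, 54.0, 56.0], [611.0, 49.0, 64.0], [612.0, 50.0, 71.0], [614.0, 49.0, 79.0], [604.0, 45.0, 93.0], [628.0, 48.0, 97.0], [601.0, 50.0, 100.0], [603.0, 37.0, 102.0], [605.0, 44.0, 103.0], [608.0, 38.0, 105.0], [609.0, 48.0, 105.0], [600.0, 55.0, 112.0]]
```

```bash
python3 - <<'E'
from h import *
s=read_state();print(s)
im=get_image('side');c1=cv2.resize(im['frame'][150:300,130:310,::-1],(480,400))
im=get_image('wrist');c2=cv2.resize(im['frame'][60:360,100:400,::-1],(320,400))
cv2.imwrite('pics/c4.png',np.hstack([c1,c2]))
E
```

```text
{'clock': 4.9, 'joints': array([ 0.3509422 ,  0.33322276, -0.70541622,  0.48924038, -0.15948416,
       -2.29981325]), 'joint_vel': array([-0.00371886,  0.00694515,  0.02140838, -0.00035645, -0.00082773,
       -0.01750359]), 'joint_efforts': array([-11.77590877, -34.70924735,  11.15547985,   1.14358161,
         0.1955832 ,   0.21637669]), 'position': array([597.66039564,  44.93179225,  94.60912827]), 'ee_rot': array([-0.04462756,  0.9792654 ,  0.02199641,  0.19637673]), 'contact_force': array([ 0.53703726, 20.52566681, -7.28257416]), 'wrist_torque': array([5.19128143, 1.63359296, 2.13646443]), 'grasp_force': 58.922569155693054, 'gripper_width': 18.580266636872338}
```

View pics/c4.png

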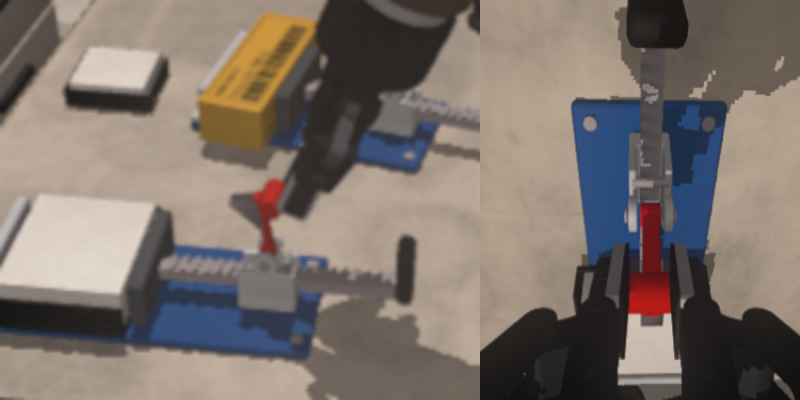

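The wrist has stopped at joint 5's limit, and the knob (side crop 268,190) is now at the fingertips at about 1.4 rad. I'll keep the grip, undo the tilt and slide the pads back down over the knob.

```bash
python3 -m jog '[[[0.1,0,0.2],[-0.005,0.06,0],1],[[0.1,0,0.18],[-0.008,0.11,0],1],[[0.1,0,0.15],[-0.012,0.16,0],1],[[0.1,0,0.12],[-0.016,0.216,0],1],[[0.1,0,0.12],[-0.016,0.216,0],1],[[0.1,0,0.12],[-0.016,0.216,0],1]]'
python3 - <<'E'
from h import *
print(read_state()['joints'])
for n in('side','wrist'):
    im=get_image(n);hsv=cv2.cvtColor(im['frame'],cv2.COLOR_RGB2HSV);P=cloud(im)
    red=((hsv[...,0]<8)|(hsv[...,0]>172))&(hsv[...,1]>130)&(hsv[...,2]>60)
    k=red&(P[...,2]>30)&(P[...,2]<130)&(abs(P[...,1]-48)<40)&(abs(P[...,0]-620)<80);p=P[k]
    p=p[np.argsort(p[:,2])];print(n,k.sum());print(p[::max(1,len(p)//10)].round().tolist())
    t=p[p[:,2]>88];print(t.mean(0) if len(t) else 0)
E
```

```text
clock: 5.6
position: [607.6, 40.5, 105.9]
ee_rot: [-0.038, 0.999, 0.014, -0.029]
contact_force: [0.2, 0.2, 0.4]
gripper_width: -0.4
grasp_force: 0.0
[ 0.31057258  0.4963444  -0.13190558 -0.05014317 -0.99226153 -1.77775366]
side 196
[[610.0, 50.0, 53.0], [624.0, 50.0, 56.0], [640.0, 51.0, 57.0], [650.0, 54.0, 57.0], [635.0, 55.0, 58.0], [657.0, 65.0, 63.0], [661.0, 67.0, 69.0], [653.0, 55.0, 72.0], [660.0, 56.0, 73.0], [661.0, 42.0, 74.0], [659.0, 61.0, 76.0]]
0
wrist 304
[[611.0, 45.0, 49.0], [610.0, 51.0, 52.0], [611.0, 52.0, 53.0], [612.0, 43.0, 55.0], [615.0, 44.0, 55.0], [612.0, 45.0, 56.0], [615.0, 51.0, 56.0], [617.0, 54.0, 56.0], [618.0, 51.0, 57.0], [616.0, 50.0, 57.0], [623.0, 54.0, 58.0]]
[596.00134841  46.21635053 118.32813358]
```

The pawl slipped off the tips and fell back to 0, and the bar is still clamped, so nothing is lost. I'll try again with the tool starting tilted toward the jaw and turning along with the pawl, so the knob turns less between the pads. First I work out the exact turn.

```bash
cat > t.py <<'E'
from h import *
from scipy.spatial.transform import Rotation as Ro
yp=np.array([-.075,.997,0])
R0=Ro.from_matrix(np.array([[-.997,-.075,0],[-.075,.997,0],[0,0,-1]]))
def turn(tilt):
    s=read_state();T=Ro.from_rotvec(np.radians(tilt)*yp)*R0
    return ((T*Ro.from_quat(s['ee_rot']).inv()).as_rotvec()/np.radians(120)).round(3),s['position'].round(1)
E
python3 -c "
from t import *
print(turn(45))"
```

```text
(array([-0.039,  0.346,  0.005]), array([606.6,  40. , 106.7]))
```

```bash
python3 -m jog '[[[0.2,0,0.4],[0,0,0],0.5],[[0.84,0.14,0.6],[-0.039,0.346,0.005],0],[[0.84,0.14,0.6],[-0.039,0.346,0.005],0],[[0.84,0.14,0.6],[-0.039,0.346,0.005],0],[[0.84,0.14,0.6],[-0.039,0.346,0.005],0],[[0.84,0.14,0.6],[-0.039,0.346,0.005],0],[[0.84,0.14,0.5],[-0.039,0.346,0.005],0],[[0.84,0.14,0.4],[-0.039,0.346,0.005],0],[[0.84,0.14,0.2],[-0.039,0.346,0.005],0],[[0.84,0.14,0.0],[-0.039,0.346,0.005],0],[[0.84,0.14,0.0],[-0.039,0.346,0.005],0]]'
python3 - <<'E'
from t import *
print(turn(45),read_state()['joints'])
im=get_image('scene');hsv=cv2.cvtColor(im['frame'],cv2.COLOR_RGB2HSV);P=cloud(im)
im=get_image('side');
cv2.imwrite('pics/s5.png',cv2.resize(im['frame'][130:300,100:320,::-1],None,fx=3,fy=3))
E
```

```text
clock: 6.8
position: [690.1, 54.1, 105.7]
ee_rot: [-0.034, 0.923, -0.014, -0.384]
contact_force: [-0.6, 0.1, -0.2]
gripper_width: 42.8
grasp_force: 0.0
(array([-0.   , -0.002,  0.   ]), array([690.1,  54.1, 105.7])) [ 0.25317784  1.04166596  0.78338544 -0.14605124 -2.08865246 -1.77004383]
```

View pics/s5.png

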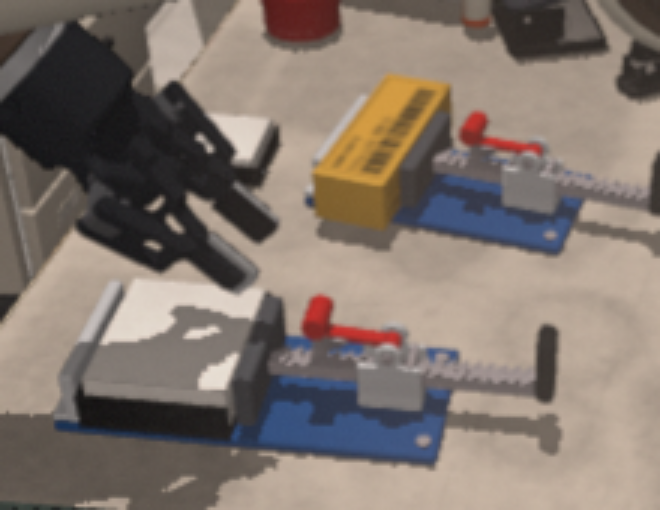

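The pawl is down at crop (350,325), both presses are shut, and the tool is tilted above the paper and clear of it. I'll move in along the tool axis and pinch.

```bash
python3 -m jog '[[[0,0,-0.18],[0,0,0],0],[[-0.1,-0.007,-0.28],[0,0,0],0],[[-0.2,-0.015,-0.39],[0,0,0],0],[[-0.3,-0.022,-0.5],[0,0,0],0],[[-0.37,-0.03,-0.56],[0,0,0],0],[[-0.416,-0.03,-0.605],[0,0,0],0],[[-0.416,-0.03,-0.605],[0,0,0],0],[[-0.416,-0.03,-0.605],[0,0,0],1],[[-0.416,-0.03,-0.605],[0,0,0],1],[[-0.416,-0.03,-0.605],[0,0,0],1],[[-0.416,-0.03,-0.605],[0,0,0],1],[[-0.416,-0.03,-0.605],[0,0,0],1],[[-0.416,-0.03,-0.605],[0,0,0],1]]'; python3 -c "
from t import *
print(turn(-5))
# tcp path: knob about pivot, knob offset in tool frame kept fixed, tilt 45->-5 while pawl 0->100deg
s=read_state();p=s['position'];a=np.array([.997,.075])
k=np.array([660.5,63.]);piv=np.array([660.5-46,50.]);
tcp=np.array([p[0],p[2]]);o=tcp-k;print(o)
for i in range(1,13):
    th=np.radians(100*i/12);f=np.radians(15.8)+th;K=piv+48*np.array([np.cos(f),np.sin(f)])
    b=np.radians(50*i/12);ro=np.array([o[0]*np.cos(b)-o[1]*np.sin(b),o[0]*np.sin(b)+o[1]*np.cos(b)])
    d=(K+ro-tcp)/100;print(i,d.round(3),(d[0]*.075).round(3))
"
```

```text
clock: 8.2
position: [651.2, 50.8, 47.4]
ee_rot: [-0.034, 0.924, -0.014, -0.381]
contact_force: [3.8, -1.3, 3.1]
gripper_width: 24.5
grasp_force: 59.3
(array([ 0.031, -0.414,  0.   ]), array([651.2,  50.8,  47.4]))
[ -9.31562609 -15.63823747]
1 [-0.01  0.06] -0.001
2 [-0.031  0.116] -0.002
3 [-0.061  0.167] -0.005
4 [-0.097  0.213] -0.007
5 [-0.14   0.252] -0.011
6 [-0.188  0.283] -0.014
7 [-0.241  0.306] -0.018
8 [-0.296  0.32 ] -0.022
9 [-0.352  0.326] -0.026
10 [-0.409  0.322] -0.031
11 [-0.464  0.308] -0.035
12 [-0.516  0.287] -0.039
```

```bash
python3 -m jog '[[[-0.01,-0.001,0.06],[0.003,-0.035,0],1],[[-0.031,-0.002,0.116],[0.005,-0.069,0],1],[[-0.061,-0.005,0.167],[0.008,-0.104,0],1],[[-0.097,-0.007,0.213],[0.01,-0.138,0],1],[[-0.14,-0.011,0.252],[0.013,-0.173,0],1],[[-0.188,-0.014,0.283],[0.016,-0.207,0],1],[[-0.188,-0.014,0.283],[0.016,-0.207,0],1]]'
cat > red.py <<'E'
from h import *
for n in('side','wrist'):
    im=get_image(n);hsv=cv2.cvtColor(im['frame'],cv2.COLOR_RGB2HSV);P=cloud(im)
    red=((hsv[...,0]<8)|(hsv[...,0]>172))&(hsv[...,1]>130)&(hsv[...,2]>60)
    k=red&(P[...,2]>30)&(P[...,2]<115)&(abs(P[...,1]-50)<40)&(abs(P[...,0]-620)<80);p=P[k]
    p=p[np.argsort(np.hypot(p[:,0]-614.5,p[:,2]-50))];print(n,k.sum(),p[::max(1,len(p)//8)].round().tolist())
    t=p[-len(p)//4:].mean(0);print('knob end mean',t.round(1),'phi',np.degrees(np.arctan2(t[2]-50,t[0]-614)))
print(read_state()['joints'][4])
E
python3 red.py
```

```text
clock: 8.9
position: [632.2, 49.6, 75.4]
ee_rot: [-0.037, 0.985, -0.005, -0.171]
contact_force: [5.9, -2.2, -5.1]
gripper_width: 24.4
grasp_force: 63.9
side 94 [[611.0, 40.0, 49.0], [614.0, 50.0, 57.0], [617.0, 52.0, 61.0], [621.0, 50.0, 66.0], [624.0, 52.0, 69.0], [629.0, 36.0, 95.0], [632.0, 41.0, 98.0], [632.0, 53.0, 101.0], [633.0, 49.0, 102.0]]
knob end mean [633.5  44.7 101. ] phi 69.04159216543232
wrist 3060 [[611.0, 45.0, 53.0], [620.0, 54.0, 64.0], [628.0, 52.0, 75.0], [630.0, 62.0, 99.0], [632.0, 54.0, 100.0], [634.0, 60.0, 101.0], [635.0, 43.0, 102.0], [636.0, 46.0, 102.0], [641.0, 41.0, 101.0]]
knob end mean [638.1  49.5 101.1] phi 64.78990856556867
-1.350668622368779
```

On track, with no slip. I'll carry on over the top.

```bash
python3 -m jog '[[[-0.053,-0.004,0.023],[0.003,-0.035,0],1],[[-0.108,-0.008,0.037],[0.005,-0.069,0],1],[[-0.164,-0.012,0.043],[0.008,-0.104,0],1],[[-0.221,-0.017,0.039],[0.01,-0.138,0],1],[[-0.276,-0.021,0.025],[0.013,-0.173,0],1],[[-0.328,-0.025,0.004],[0.016,-0.207,0],1],[[-0.328,-0.025,0.004],[0.016,-0.207,0],1]]'; python3 red.py
```

```text
clock: 9.7
position: [600.7, 47.3, 77.6]
ee_rot: [-0.038, 0.998, 0.003, 0.046]
contact_force: [4.9, -2.3, 3.0]
gripper_width: 24.7
grasp_force: 63.2
side 19 [[617.0, 46.0, 53.0], [618.0, 50.0, 55.0], [610.0, 52.0, 55.0], [618.0, 50.0, 57.0], [610.0, 52.0, 57.0], [609.0, 53.0, 61.0], [610.0, 57.0, 62.0], [610.0, 52.0, 62.0], [613.0, 53.0, 65.0], [609.0, 54.0, 66.0]]
knob end mean [611.1  53.2  64.4] phi 101.32127018312282
wrist 2667 [[611.0, 44.0, 50.0], [609.0, 49.0, 67.0], [594.0, 35.0, 97.0], [605.0, 60.0, 101.0], [595.0, 45.0, 100.0], [596.0, 35.0, 101.0], [601.0, 55.0, 104.0], [602.0, 58.0, 104.0], [595.0, 51.0, 104.0]]
knob end mean [598.1  48.7 103.4] phi 106.54158727040064
-0.7042668098033245
```

About 1.6 rad. I'll take it a little further, then let go and rise.

```bash
python3 -m jog '[[[-0.05,-0.004,-0.02],[0,0,0],1],[[-0.1,-0.008,-0.045],[0,0,0],1],[[-0.1,-0.008,-0.045],[0,0,0],1],[[-0.1,-0.008,-0.045],[0,0,0],0],[[-0.1,-0.008,-0.045],[0,0,0],0],[[-0.1,-0.008,-0.045],[0,0,0],0],[[-0.1,-0.008,-0.045],[0,0,0],0],[[-0.1,-0.008,0.2],[0,0,0],0],[[-0.1,-0.008,0.5],[0,0,0],0],[[-0.1,-0.008,0.8],[0,0,0],0],[[-0.1,-0.008,0.8],[0,0,0],0]]'; python3 red.py; python3 -c "
from t import *
print(turn(0))
im=get_image('wrist');hsv=cv2.cvtColor(im['frame'],cv2.COLOR_RGB2HSV);P=cloud(im)
g=(hsv[...,2]<70)&(P[...,2]>60)&(P[...,2]<75)&(abs(P[...,0]-520)<25)&(abs(P[...,1]-40)<25);q=P[g];print(len(q),q.min(0),q.max(0),q.mean(0))"
```

```text
clock: 10.9
position: [591.3, 47.1, 160.1]
ee_rot: [-0.038, 0.998, 0.003, 0.046]
contact_force: [0.2, -0.3, -0.1]
gripper_width: 42.8
grasp_force: 0.0
side 141 [[616.0, 43.0, 54.0], [606.0, 51.0, 59.0], [590.0, 60.0, 89.0], [591.0, 57.0, 93.0], [583.0, 61.0, 90.0], [587.0, 50.0, 95.0], [585.0, 45.0, 95.0], [579.0, 56.0, 91.0], [580.0, 50.0, 93.0]]
knob end mean [582.2  50.3  94.2] phi 125.69056842421689
wrist 936 [[598.0, 49.0, 95.0], [595.0, 48.0, 97.0], [579.0, 49.0, 88.0], [579.0, 45.0, 90.0], [588.0, 42.0, 97.0], [579.0, 52.0, 92.0], [584.0, 50.0, 96.0], [582.0, 53.0, 95.0]]
knob end mean [582.   48.3  95. ] phi 125.39799735482998
-0.8767023980185157
(array([-0.004,  0.04 , -0.   ]), array([588.5,  46.5, 155.8]))
588 [514.23666273  30.91119824  60.82996262] [526.93902331  53.54503129  70.80992827] [520.15288433  42.14028278  67.62748054]
```

The pawl rests open against its stop (about 126° knob direction, 1.92 rad). The grip's top is at (520.5, 41.8). I'll move over it.

```bash
python3 -m jog '[[[-0.3,-0.03,0],[-0.004,0.04,0],0],[[-0.68,-0.05,0],[-0.004,0.04,0],0],[[-0.68,-0.05,-0.2],[-0.004,0.04,0],0],[[-0.68,-0.05,-0.5],[-0.004,0.04,0],0],[[-0.68,-0.05,-0.7],[-0.004,0.04,0],0],[[-0.68,-0.05,-0.7],[-0.004,0.04,0],0],[[-0.68,-0.05,-0.7],[-0.004,0.04,0],0]]'; python3 -c "
from t import *
print(turn(0))"
```

```text
clock: 11.75
position: [520.4, 41.1, 84.8]
ee_rot: [-0.038, 0.999, -0.0, -0.001]
contact_force: [0.5, 0.5, 0.7]
gripper_width: 42.7
grasp_force: 0.0
(array([ 0.   , -0.001, -0.   ]), array([520.4,  41.1,  84.8]))
```

Aligned. I'll descend 49 mm, close on the grip and pull back 50 mm along the bar.

```bash
python3 -m jog '[[[0,0.005,-0.2],[0,0,0],0],[[0,0.005,-0.4],[0,0,0],0],[[0,0.005,-0.49],[0,0,0],0],[[0,0.005,-0.49],[0,0,0],0],[[0,0.005,-0.49],[0,0,0],1],[[0,0.005,-0.49],[0,0,0],1],[[0,0.005,-0.49],[0,0,0],1],[[0,0.005,-0.49],[0,0,0],1],[[0,0.005,-0.49],[0,0,0],1],[[0,0.005,-0.49],[0,0,0],1]]'; python3 red.py
```

```text
clock: 12.75
position: [521.7, 41.6, 37.8]
ee_rot: [-0.038, 0.999, 0.0, 0.001]
contact_force: [0.4, -4.7, 6.1]
gripper_width: 22.7
grasp_force: 59.4
side 148 [[614.0, 43.0, 54.0], [607.0, 53.0, 61.0], [593.0, 57.0, 90.0], [583.0, 60.0, 87.0], [589.0, 60.0, 93.0], [583.0, 60.0, 92.0], [579.0, 55.0, 90.0], [580.0, 41.0, 93.0], [580.0, 57.0, 94.0]]
knob end mean [582.4  48.9  94.5] phi 125.38027983932278
wrist 0 []
knob end mean [nan nan nan] phi nan
-0.6476814730715135red.py:7: RuntimeWarning: Mean of empty slice.
  t=p[-len(p)//4:].mean(0);print('knob end mean',t.round(1),'phi',np.degrees(np.arctan2(t[2]-50,t[0]-614)))
  ret = um.true_divide(
```

```bash
python3 -m jog '[[[-0.05,-0.004,0],[0,0,0],1],[[-0.1,-0.008,0],[0,0,0],1],[[-0.15,-0.011,0],[0,0,0],1],[[-0.2,-0.015,0],[0,0,0],1],[[-0.25,-0.019,0],[0,0,0],1],[[-0.3,-0.022,0],[0,0,0],1],[[-0.35,-0.026,0],[0,0,0],1],[[-0.4,-0.03,0],[0,0,0],1],[[-0.44,-0.033,0],[0,0,0],1],[[-0.48,-0.036,0],[0,0,0],1],[[-0.495,-0.037,0],[0,0,0],1],[[-0.495,-0.037,0],[0,0,0],1],[[-0.495,-0.037,0],[0,0,0],1]]'
```

```text
clock: 14.15
position: [472.2, 38.0, 37.7]
ee_rot: [-0.038, 0.999, 0.0, 0.001]
contact_force: [0.9, -6.0, 6.2]
gripper_width: 23.2
grasp_force: 59.8
```

Pulled 49.5 mm. I'll release, rise straight up and check.

```bash
python3 -m jog '[[[0,0,0],[0,0,0],0],[[0,0,0],[0,0,0],0],[[0,0,0],[0,0,0],0],[[0,0,0],[0,0,0],0],[[0,0,0.1],[0,0,0],0],[[0,0,0.3],[0,0,0],0],[[0,0,0.6],[0,0,0],0],[[0,0,0.9],[0,0,0],0],[[-0.1,0,1],[0,0,0],0],[[-0.1,0,1],[0,0,0],0],[[-0.1,0,1],[0,0,0],0]]'; python3 red.py 2>/dev/null; python3 -c "
from h import *
im=get_image('wrist');hsv=cv2.cvtColor(im['frame'],cv2.COLOR_RGB2HSV);P=cloud(im)
g=(hsv[...,2]<70)&(P[...,2]>60)&(P[...,2]<75)&(abs(P[...,0]-480)<60)&(abs(P[...,1]-38)<25);q=P[g];print(len(q),q.min(0),q.max(0)) if len(q) else 0
im=get_image('side');cv2.imwrite('pics/s9.png',cv2.resize(im['frame'][130:300,100:320,::-1],None,fx=3,fy=3))"
```

```text
clock: 15.25
position: [460.4, 38.0, 136.1]
ee_rot: [-0.038, 0.999, 0.0, -0.0]
contact_force: [0.5, 0.3, 0.0]
gripper_width: 42.9
grasp_force: 0.0
side 148 [[616.0, 43.0, 54.0], [608.0, 51.0, 62.0], [585.0, 60.0, 85.0], [591.0, 35.0, 93.0], [580.0, 60.0, 87.0], [579.0, 36.0, 89.0], [578.0, 59.0, 90.0], [578.0, 58.0, 91.0], [583.0, 37.0, 96.0]]
knob end mean [582.7  49.7  94.7] phi 124.93693139380963
wrist 8 [[610.0, 45.0, 50.0], [610.0, 48.0, 49.0], [610.0, 46.0, 50.0], [610.0, 49.0, 49.0], [610.0, 48.0, 50.0], [610.0, 49.0, 49.0], [609.0, 47.0, 50.0], [609.0, 51.0, 50.0]]
knob end mean [609.1  48.9  50.2] phi 177.56757122175216
-0.8473371849999756
533 [464.44283128  27.02751061  60.03185352] [476.55763963  49.68184573  69.9456049 ]
```

View pics/s9.png

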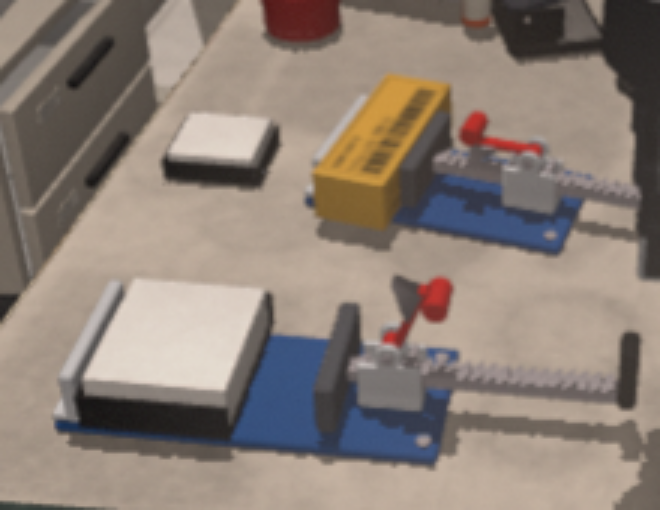

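The picture shows the pawl open at (420,310), the jaw back at (338,368), the paper in place at (170,350) and the carton press shut at (505,135). The grip has moved from x 520.5 to 470.5, which is 50 mm.

```bash
python3 -c "
from bench import *
print(job_done())"
```

```text
the job is handed in; nothing more can be done
None
```

The note paper's press is open: its pawl rests over at its stop and its bar is fully back (about 50 mm). The paper is still in place and the carton press is still shut. The first flip slipped and the pawl fell back shut; the second worked. I handed the job in at about 15 s, but the hand-in call returned no verdict.

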